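# Brace the square jar in its block and twist off the tight cap

## Robot

A 7-joint arm with a two-finger parallel gripper is mounted at the origin on a cart in front of the work surface, level with it; the furniture and walls round the work are solid. World frame = base frame: x ahead of the robot, y to its left, z up, the work surface at z = 0. Lengths are in mm, angles in rad, forces in N, time in s.
With the tool pointing down it reaches from about 400 to 925 mm from the base axis. Payload 4.1 kg.
Tool frame: the origin (TCP) lies between the finger pads, 19 mm behind the fingertips; this is the grasp point; z points along the fingers, y is the line along which they close (so a half turn about z gives the same grasp; the last joint's range is limited). The gripper opens to 85 mm and grips with 20 to 120 N. Pads are 22 mm wide; open, the fingers measure 114 mm over their backs; the gripper's body (76 mm by 85 mm) begins 54 mm behind the grasp point. The pads swing forward as they close: fully open they stand 13 mm farther back than shut.
Start: joints at [-1.333, 0.398, 0.045, 1.537, -0.019, 1.207, -0.051], TCP at [214.784, 613.522, 250.047] pointing down, gripper open.
Joint ranges: [-2.82, 2.82], [-0.49, 2.23], [-1.37, 1.46], [0, 2.46], [-1.36, 4.5], [0.23, 2], [-2.94, 2.94]. Speed limits (rad/s): [2.57, 2.57, 3.14, 3.14, 3.14, 3.14, 3.14].

## Interface

Orientations are given as a 3x3 rotation matrix whose columns are the frame's x, y, z axes.
In Python, from bench import robot, optics, ticket gives the robot as it stands.
- The arm moves only by the shell command python3 -m inch 'ROWS' [FORCE]. ROWS is text: rows parted by semicolons, each of 5 numbers parted by spaces: the shift along the world's x, y, z in mm, then the turn about the world's z in rad, then the finger opening in mm, from 0 to 85.4. A call has 1 to 12 rows; each row shifts and turns the commanded pose from where the row before left it; what a row does not reach is not made up. A row lasts 1/8 s, in which the tool goes at most 62.5 mm and 10.7 degrees, less where a joint would pass 70% of its speed; a pose out of reach is approached as far as the arm can. A call with a gripper value outside its range is refused whole. The fingers move at their own pace and stop on an object; FORCE is the grip in N (left out, the last holds). Time passes only in rows, so rows that do not move let the fingers close. It gives the time, the measured TCP pose, the force, the opening and the grip force at its end, in the units of the state.
- robot.sense(): the state, without advancing time (a new reading comes with each control period).
- optics.get_image(name): name is "scene" or "side" or "wrist"; returns the picture (384x512x3 uint8, red, green, blue); there is no depth.
- optics.calibration(name): a dict with "intrinsics" (3x3 intrinsics, pixels), "view" (4x4, takes a point from world to camera coordinates). Camera axes: x right, y down, z forward; pixel columns grow to the right and rows downward; lengths in mm; the calibration is good to about 2 mm. A picture is of the moment at which its call begins: read the wrist's pose just before it. calibration takes no time and is no camera call; for the wrist camera it gives the pose at the moment of the call.
- ticket.sign_off(): hands the job in; it is judged then, once.
The state is a dict: "time_s": time; "joint_positions": joint angles; "qvel": joint speeds; "joint_efforts": joint torques, N m; "eef_pos": TCP position; "tcp_rot": TCP orientation; "wrist_force": force on the tool from outside, world axes, zero at the start; "torque": the same for the moment, N m; "opening": opening from 0.0 (shut) to 1.0 (fully open); "grasp_force": force on a finger pad.
Only numpy, scipy, OpenCV 4.12 (cv2) and the standard library are available. Lean on these libraries where they do the work, as an engineer would, in place of code of your own. Each camera call takes 0.05 s, during which the arm holds its last target. There are 200 camera calls.

## Task

Set the square glass jar, cap on, upright and right down in the square recess of the wooden block, which keeps it from turning, without tipping it over. Then twist the tight cap anticlockwise about a quarter turn, stopping once it lets go, and lift it straight off. Finish still holding the cap level in the gripper, a few centimetres straight above the jar's mouth, with the jar still down in the block, and leave the other things where they stand.

Things in the scene. Friction and masses are not known exactly. Their poses are not given: they have to be found in the camera images.
- jar: Small square clear-glass jar with pinkish-brown contents, loose, about 0.3 kg. Body 56 x 56 mm, upright flat sides, 64 mm tall to its flat shoulder; 86.5 mm tall with the cap on. Origin: centre of the underside; z up; x, y across the flats (repeats every quarter turn). Unbraced, it simply turns with the cap.
- cap: Round bare-metal twist-off cap, 54 mm wide, 19.5 mm tall, 35 g, a separate body. Origin: centre of its lower edge; z up. On the jar this edge is 67 mm above the jar's underside, 3 mm above the shoulder: keep fingertips above the shoulder (TCP at about the cap's top). Lugs inside hook under lips of the neck; it cannot be pulled off until turned, and does not rise as it turns.
- seal (a joint): Turn of the cap's white inner seal ring on the jar, rad: 0 tight, grows anticlockwise from above. The cap turns it (0.06 rad play) against 0.4 N m friction; it stays where left, so regrasping works. The cap lifts off freely from 1.1 to 2.5 rad; farther on it hooks again. The ring, 35 mm wide, stays on the jar's mouth, top 84 mm above the jar's underside.
- block: Wooden block 112 x 112 x 30 mm fixed to the worktop, four screws in its corners. In its top centre a square recess 61 x 61 mm, 22 mm deep, sides parallel to the block's, mouth chamfered 3 mm; the jar can turn about 0.09 rad in it before its walls stop it. Origin: centre of the underside; z up, x and y along its sides (repeats every quarter turn).
- block_floor (a point): Centre of the recess floor, 8 mm above the worktop; axes as the block's. A seated jar's origin lies here, its cap top then 94.5 mm above the worktop.
- salt_shaker: Bystander: salt shaker, 44 mm wide, 90 mm tall; origin at the centre of the underside.
- tomato_tin: Bystander: low round food tin, 75 mm wide, 58 mm tall; origin at the centre of the underside.
- round_jar: Bystander: round closed jam jar, 69 mm wide, 99 mm tall (not the square jar); origin at the centre of the underside.
- tape_roll: Bystander: roll of tape lying flat, 104 mm wide, 25 mm tall; origin at the centre of the underside.
- egg_box: Bystander: closed egg box, 106 x 156 mm, 72 mm tall; origin at the centre of the underside.
Things that resemble listed ones, but are neither listed nor needed, are in the scene too. Of the things like the cap, leave any that is orange; of the rest the larger one is meant.

How it is judged (in metres and radians):
On the way, in this order (a step that is already met when the one before it is completed fails the run):
1. the jar stands right down in the recess of the block with its cap still tight (horizontal distance between jar and block_floor below 0.006 m and z of jar in the frame of block_floor below 0.005 m and angle between jar's own z axis and vertical below 0.12 rad and value of joint seal below 0.25 rad and z of cap in the frame of jar below 0.072 m), for 0.2 s.
2. with the jar in the block, the cap is turned until its lugs are free, before it is lifted (horizontal distance between jar and block_floor below 0.006 m and z of jar in the frame of block_floor below 0.005 m and angle between jar's own z axis and vertical below 0.12 rad and value of joint seal above 1 rad and z of cap in the frame of jar below 0.074 m), for 0.1 s.
At the end, for the whole second after the job is handed in: Jar in the recess (6 mm of centre, 5 mm of floor, upright to 0.12 rad), seal past 1 rad; the gripper alone holds the cap still, level to 0.2 rad, lower edge 88 to 165 mm above the jar's underside (4 to 81 above the seal), within 20 mm of the jar's axis; robot off the jar (horizontal distance between jar and block_floor below 0.006 m and z of jar in the frame of block_floor below 0.005 m and angle between jar's own z axis and vertical below 0.12 rad and value of joint seal above 1 rad and z of cap in the frame of jar between 0.088 and 0.165 m and horizontal distance between cap and jar below 0.02 m and angle between cap's own z axis and vertical below 0.2 rad and contact force between cap and the fingers above 1 N and contact force between cap and jar below 0.05 N and contact force between jar and the arm below 0.2 N and contact force between jar and the fingers below 0.2 N and linear speed of each of cap, jar below 0.03 m/s); the arm keeps its last pose, push and grip.
It fails at once if the jar is tipped over (more than 0.6 rad) (angle between jar's own z axis and vertical above 0.6 rad).
It fails at once if the cap is turned on, far past the point where it lets go (2.5 rad) (value of joint seal above 2.5 rad).
It fails at once if another thing on the worktop is moved more than 30 mm (distance of any of salt_shaker, tomato_tin, round_jar, tape_roll, egg_box from where it was at the start of the episode above 0.03 m).
It also fails if it takes over 64 s, if anything falls off the work surface, if the arm or the gripper's body presses on something with over 40 N, if the wrist force passes 120 N, or if a joint passes its speed limit or range.

## Working session

There is one attempt and no reset: what is moved stays moved. The work goes in short steps, Python scripts to look and compute and a shell command to move; the robot and the scene stay as the last step left them, time stands still between calls to the robot, and variables do not carry over. Pictures are saved under pics/ and viewed, at most 11 in all, crops included, and the job is handed in when it is done.

```bash
mkdir -p pics; ls; python3 - <<'E'
from bench import robot, optics
import cv2,numpy as np
s=robot.sense(); print(s['eef_pos'],s['tcp_rot'],s['time_s'])
for n in ("scene","side","wrist"):
    im=optics.get_image(n); cv2.imwrite(f"pics/{n}0.png",im[:,:,::-1])
    c=optics.calibration(n); print(n,np.round(c['intrinsics'],1).tolist(),np.round(c['view'],3).tolist())
a=cv2.imread("pics/scene0.png");b=cv2.imread("pics/side0.png")
cv2.imwrite("pics/a.png",cv2.resize(a,(800,600),interpolation=cv2.INTER_CUBIC))
cv2.imwrite("pics/b.png",cv2.resize(b,(800,600),interpolation=cv2.INTER_CUBIC))
E
```

```text
pics
[214.56498993 612.92585371 248.95712305] [[-9.43868056e-01  3.30322297e-01 -5.23157259e-04]
 [ 3.30322684e-01  9.43866147e-01 -1.90296376e-03]
 [-1.34800934e-04 -1.96895741e-03 -9.99998053e-01]] 0.0
scene [[384.3, 0.0, 256.1], [0.0, 384.3, 187.0], [0.0, 0.0, 1.0]] [[0.484, -0.875, 0.021, -259.022], [-0.421, -0.254, -0.871, 295.267], [0.767, 0.413, -0.491, 561.285], [0.0, 0.0, 0.0, 1.0]]
side [[499.8, 0.0, 250.4], [0.0, 499.8, 198.1], [0.0, 0.0, 1.0]] [[-0.995, -0.103, 0.012, 568.015], [-0.048, 0.355, -0.934, 99.391], [0.092, -0.929, -0.358, 1108.714], [0.0, 0.0, 0.0, 1.0]]
wrist [[321.8, 0.0, 257.6], [0.0, 321.8, 191.0], [0.0, 0.0, 1.0]] [[0.33, 0.944, -0.002, -649.391], [0.896, -0.312, 0.317, -41.257], [0.298, -0.106, -0.948, 381.631], [0.0, 0.0, 0.0, 1.0]]
```

View pics/a.png

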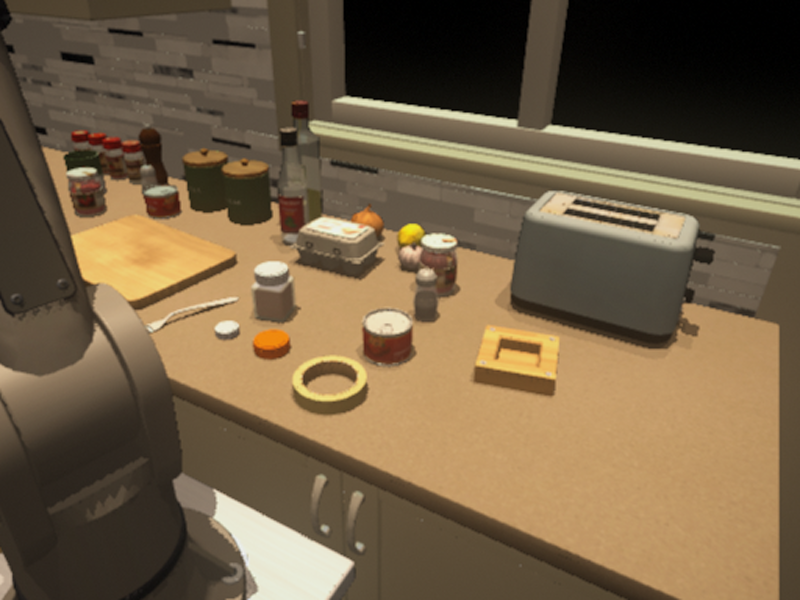

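View pics/b.png

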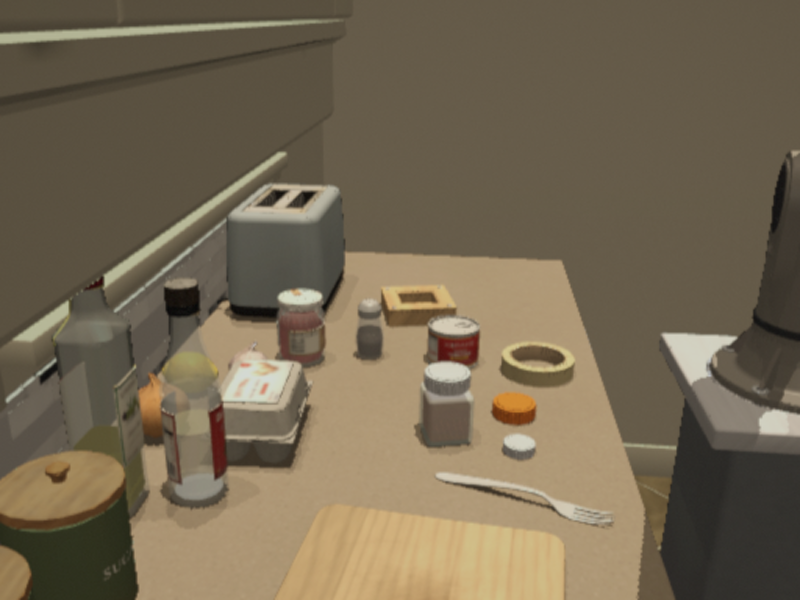

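The jar, with its bare cap, is at scene (273,290) / side (446,404). The block is at scene (518,355) / side (418,304). There are three cap-like things:
- Orange lid: scene (271,344), side (514,408). It is orange, so I leave it.
- Small white disc: scene (227,329), side (519,446). It is the smaller one.
- Metal cap on the square jar: scene (272,271), side (447,374). It is the larger non-orange one, so it fits the description.

I'll triangulate these and confirm with one enlarged crop.

```bash
cat > h.py <<'E'
import numpy as np, cv2
from bench import robot, optics
def P(n):
    c=optics.calibration(n); return np.array(c['intrinsics'])@np.array(c['view'])[:3]
def tri(Ps,uvs):
    A=np.vstack([r for p,(u,v) in zip(Ps,uvs) for r in (u*p[2]-p[0],v*p[2]-p[1])])
    X=np.linalg.lstsq(A[:,:3],-A[:,3],rcond=None)[0]; return X
def proj(p,X):
    q=np.c_[np.atleast_2d(X),np.ones(len(np.atleast_2d(X)))]@p.T; return q[:,:2]/q[:,2:]
def ray(p,uv,z):  # intersect with height z
    u,v=uv; A=np.array([u*p[2]-p[0],v*p[2]-p[1]])
    return np.linalg.solve(A[:,:2],-(A[:,3]+A[:,2]*z))
E
python3 - <<'E'
from h import *
a,b=P("scene"),P("side"); k=1/1.5625
for n,u,v in [("jarcap top",(273,267),(447,371)),("block top c",(520,347),(418,296)),("salt top",(427,271),(370,302)),("tin top",(388,322),(454,326)),("roundjar top",(438,241),(301,297)),("tape",(331,377),(538,360)),("egg top",(338,237),(262,382))]:
    u=np.array(u)*k;v=np.array(v)*k
    X=tri([a,b],[u,v]);print(n,X.round(0),(proj(a,X)[0]-u).round(1),(proj(b,X)[0]-v).round(1))
A=cv2.imread("pics/scene0.png")[160:250,130:365];B=cv2.imread("pics/side0.png")[175:305,230:395]
A=cv2.resize(A,(800,306),interpolation=3);B=cv2.resize(B,(372,293),interpolation=3)
W=cv2.resize(cv2.imread("pics/wrist0.png"),(390,293))
cv2.imwrite("pics/c.png",np.vstack([A,np.hstack([B,W,np.zeros((293,38,3),np.uint8)])]))
E
```

```text
jarcap top [485. 214.  86.] [-0.8  1. ] [-0.7 -0.8]
block top c [ 547. -192.   33.] [-1.1  1.8] [-0.6 -0.9]
salt top [605.  -8.  86.] [-0.5  0.9] [-0.4 -0.6]
tin top [481.  -6.  55.] [-0.5  0.7] [-0.3 -0.4]
roundjar top [701.  18.  97.] [-0.1  0.3] [-0.1 -0.2]
tape [360.  18.  20.] [-1.6  1.7] [-1.  -0.9]
egg top [702. 229.  61.] [ 0.9 -1.6] [1.  1.5]
```

View pics/c.png

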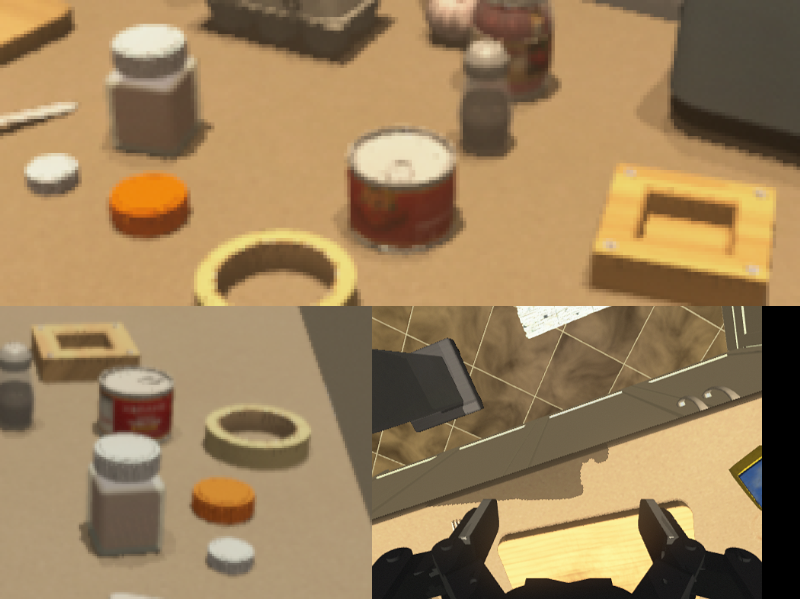

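The crop confirms it: the bare-metal cap sits on the square jar (crop 152,50), and the white disc (52,174) is clearly smaller. I'll move above the jar and look with the wrist camera.

```bash
python3 -m inch '34 -50 0 0 85;34 -50 0 0 85;34 -50 0 0 85;34 -50 0 0 85;34 -50 0 0 85;34 -50 0 0 85;34 -50 0 0 85;32 -50 0 0 85;0 0 0 0 85;0 0 0 0 85' | tail -3
python3 - <<'E'
from h import *
s=robot.sense();print(s['eef_pos'],s['tcp_rot'][:,1],s['joint_positions'],s['time_s'])
np.save("w1P.npy",P("wrist"));im=optics.get_image("wrist")[:,:,::-1];cv2.imwrite("pics/w1.png",im)
cv2.imwrite("pics/w1b.png",cv2.resize(im,(800,600),interpolation=3))
E
```

```text
wrist_force: [-0.6, -0.1, -0.0]
opening: 0.996
grasp_force: 0.0
[484.33439675 213.95684942 249.76929871] [3.30473113e-01 9.43815382e-01 2.16149056e-04] [-0.76082434  0.18923714  0.30390739  1.82990995 -0.06317668  1.13223921
  0.79885632] 1.4
```

View pics/w1b.png

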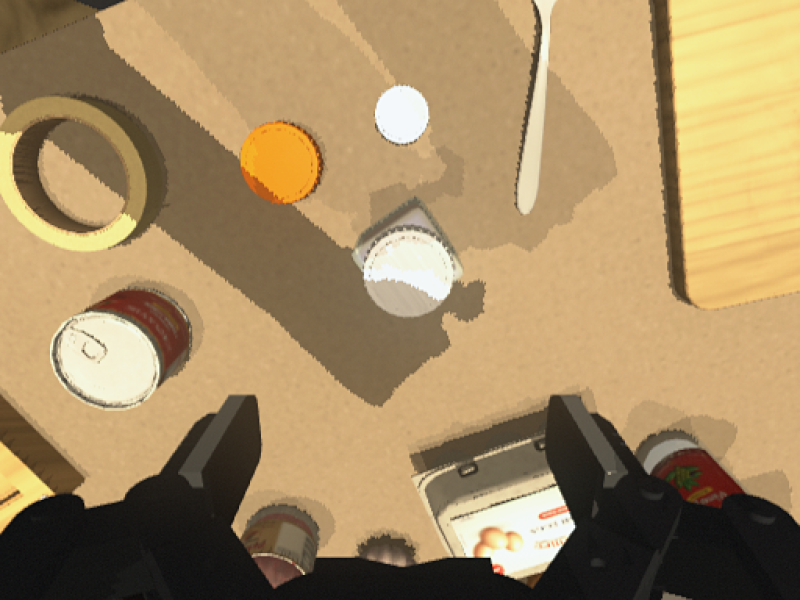

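The wrist view shows the cap top centred at about (408,272). The jar's shoulder corners are at about (355,250), (416,200) and (462,272), so the jar stands turned. I'll compute its pose.

```bash
python3 - <<'E'
from h import *
p=np.load("w1P.npy");k=1/1.5625;a,b=P("scene"),P("side")
g=cv2.imread("pics/w1.png")
print("cap",ray(p,np.array((408,272))*k,86.5), "edges",[ray(p,np.array(q)*k,86.5).round(1) for q in ((363,272),(455,272),(408,226),(408,318))])
C=[ray(p,np.array(q)*k,64) for q in ((355,250),(416,200),(462,272))]
print([c.round(1) for c in C]); d=C[2]-C[0]
print(np.linalg.norm(C[1]-C[0]),np.linalg.norm(C[2]-C[1]),np.linalg.norm(d),(C[0]+C[2])/2, np.degrees([np.arctan2(*(C[1]-C[0])[::-1]),np.arctan2(*(C[2]-C[1])[::-1])]))
u=[np.array((273,267))*k,np.array((447,371))*k,np.array((408,272))*k]
X=tri([a,b,p],u);print("tri3",X,[ (proj(q,X)[0]-w).round(1) for q,w in zip((a,b,p),u)])
cv2.imwrite("pics/w1c.png",cv2.resize(g[120:210,220:305],None,fx=6,fy=6,interpolation=3))
E
```

```text
cap [483.0230967  218.22000951] edges [array([474.2, 193. ]), array([492.2, 244.5]), array([457.1, 227.2]), array([510.6, 208.7])]
[array([464.4, 189.6]), array([447.5, 235.9]), array([500.3, 249. ])]
49.304728074485595 54.42654300349878 69.48252097176331 [482.35134839 219.28146669] [109.9665955   13.91954706]
tri3 [484.70766749 215.4652947   86.54313825] [array([-1.4,  0.8]), array([-0.6, -0.4]), array([-2.2,  2.6])]
```

View pics/w1c.png

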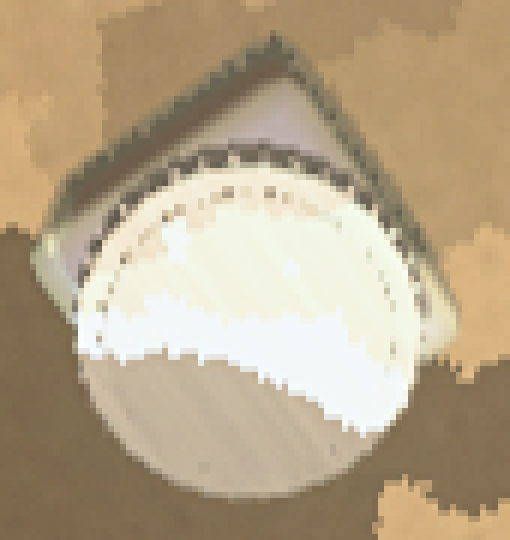

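```bash
cat > jar.py <<'E'
from h import *
p=np.load("w1P.npy")
f=lambda q,z:ray(p,np.array(q)/6+[220-.4,120-.4],z)
for n,z,L in [("shL",64,((265,82),(80,190))),("shR",64,((315,95),(440,290))),("bL",2,((255,45),(80,165))),("bR",2,((295,50),(385,150)))]:
    A,B=f(L[0],z),f(L[1],z);d=(B-A);print(n,A.round(1),B.round(1),np.degrees(np.arctan2(d[1],d[0])).round(1)%90,
      "centre distance from cap", abs(np.cross(d/np.linalg.norm(d),np.array([484,216.5])-A)).round(1))
Sc=f((250,330),86.5);print(Sc)
E
python3 jar.py 2>/dev/null; python3 - <<'E'
from h import *
p=np.load("w1P.npy"); g=cv2.imread("pics/w1.png")[120:210,220:305]; g=cv2.resize(g,None,fx=6,fy=6,interpolation=3)
ims=[]
for th in (15,22):
  h=g.copy();c=np.array([484,216.5])
  R=np.array([[np.cos(np.radians(th)),-np.sin(np.radians(th))],[np.sin(np.radians(th)),np.cos(np.radians(th))]])
  sq=(R@np.array([[-28,28,28,-28],[-28,-28,28,28]])).T+c
  t=np.linspace(0,6.28,60);ci=c+27*np.c_[np.cos(t),np.sin(t)]
  for q,z,col in ((sq,64,(255,0,0)),(sq,0,(0,0,255)),(ci,86.5,(0,160,0))):
    uv=(proj(p,np.c_[q,np.full(len(q),z)])-[219.6,119.6])*6
    cv2.polylines(h,[uv.astype(np.int32)],True,col,1)
  ims.append(cv2.resize(h,(400,424)))
cv2.imwrite("pics/ov.png",np.hstack(ims))
E
```

```text
shL [451.5 232.1] [458.1 198. ] 11.0 centre distance from cap 29.0
shR [456.1 238.9] [493.4 248.3] 14.0 centre distance from cap 28.6
bL [453.1 230.7] [463.6 191. ] 14.900000000000006 centre distance from cap 26.2
bR [456.5 237.6] [480.4 247.9] 23.4 centre distance from cap 30.3
[483.5398915  218.18518073]
```

View pics/ov.png

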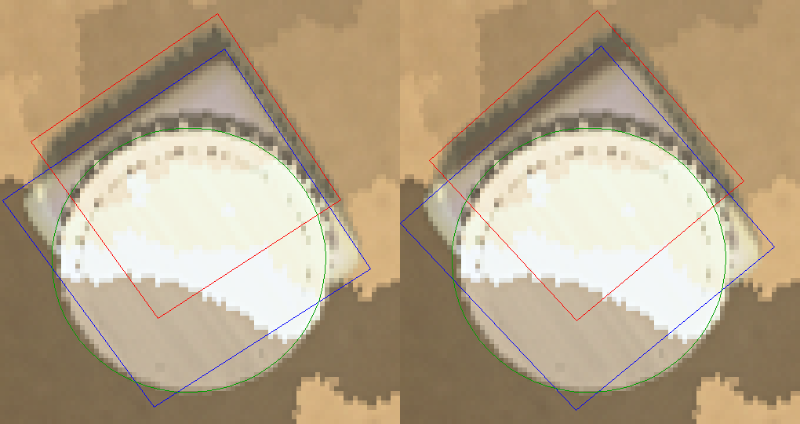

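The jar's yaw is about 14° and its centre is about (484, 217.5). I'll look at the block from above before grasping, from two places.

```bash
python3 -m inch '8 -50 0 0 85;8 -50 0 0 85;8 -50 0 0 85;8 -50 0 0 85;8 -50 0 0 85;8 -50 0 0 85;8 -50 0 0 85;7 -50 0 0 85;0 0 0 0 85;0 0 0 0 85' | tail -1
python3 - <<'E'
from h import *
s=robot.sense();print(s['eef_pos'],s['joint_positions'],s['time_s'])
np.save("w2P.npy",P("wrist"));im=optics.get_image("wrist")[:,:,::-1];cv2.imwrite("pics/w2.png",im)
E
python3 -m inch '-20 50 0 0 85;-20 50 0 0 85;0 0 0 0 85;0 0 0 0 85' | tail -1
python3 - <<'E'
from h import *
s=robot.sense();print(s['eef_pos'],s['time_s'])
np.save("w3P.npy",P("wrist"));im=optics.get_image("wrist")[:,:,::-1];cv2.imwrite("pics/w3.png",im)
a=cv2.imread("pics/w2.png")
cv2.imwrite("pics/w23.png",np.hstack([cv2.resize(a,(400,300)),cv2.resize(im,(400,300))]))
for q in "w2P","w3P": print(proj(np.load(q+".npy"),[[547,-192,30]]))
E
```

```text
grasp_force: 0.0
[ 548.27641199 -184.08071381  249.57796088] [-0.19333175  0.30807201  0.55502459  1.72399847 -0.17660258  1.16036058
  1.64860546] 2.7
grasp_force: 0.0
[508.02108822 -85.19035791 250.33737065] 3.25
[[249.9241531  164.01265951]]
[[181.79571586 222.26302418]]
```

View pics/w23.png

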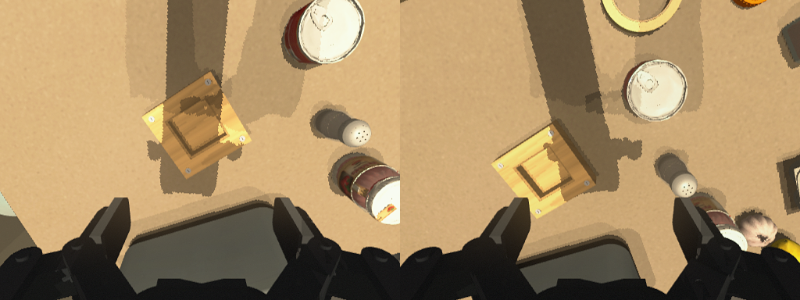

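The left half (from TCP 548,-184) shows the block centred at about (198,125). The right half (508,-85) shows it at about (545,167). I'll enlarge both to read off the corners.

```bash
python3 - <<'E'
import cv2,numpy as np
a=cv2.imread("pics/w2.png")[85:235,180:325];b=cv2.imread("pics/w3.png")[145:285,110:260]
f=lambda i:cv2.resize(i,(400,600)if 0 else None,fx=2.7,fy=2.7,interpolation=3)
a,b=f(a),f(b);h=max(a.shape[0],b.shape[0])
pad=lambda i:cv2.copyMakeBorder(i,0,h-i.shape[0],0,0,0)
o=np.hstack([pad(a),pad(b)]);print(a.shape,b.shape,o.shape);cv2.imwrite("pics/bl.png",o)
E
```

```text
(405, 392, 3) (378, 405, 3) (405, 797, 3)
```

View pics/bl.png

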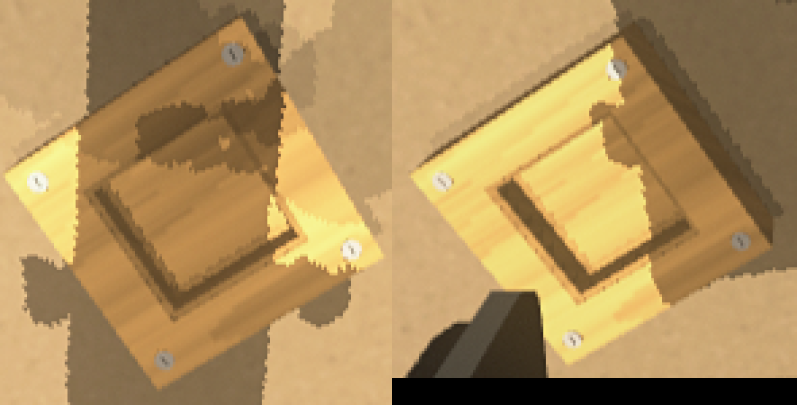

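Left crop: screws at (37,182), (232,54), (352,250), (165,360), and the recess mouth around (197,215). Right crop: screws at (442,181), (616,70), (739,241), (572,339).

```bash
python3 - <<'E'
from h import *
p2,p3=np.load("w2P.npy"),np.load("w3P.npy")
S2=np.array([(37,182),(232,54),(352,250),(165,360),(88,192),(233,107),(303,240),(175,320)])/2.7+[180-.3,85-.3]
S3=np.array([(50,181),(224,70),(347,241),(180,339),(95,189),(219,110),(302,229),(192,302)])/2.7+[110-.3,145-.3]
X=np.array([tri([p2,p3],[u,v]) for u,v in zip(S2,S3)]);print(X.round(1))
for n,R in (("tri",X[:,:2]),("w2",np.array([ray(p2,u,30) for u in S2])),("w3",np.array([ray(p3,u,30) for u in S3]))):
  for Q in (R[:4],R[4:]):
    d=Q-Q.mean(0); z=d[:,0]+1j*d[:,1]
    m=np.mean(z*np.array([1,1j,-1,-1j])); m2=np.mean(z*np.array([1,-1j,-1,1j])); m=m if abs(m)>abs(m2) else m2
    print(n,Q.mean(0).round(1),"yaw",(np.degrees(np.angle(m))-45)%90, "side",abs(m)*2**.5)
s=robot.sense();print(s['eef_pos'],np.degrees(np.arctan2(s['tcp_rot'][1,1],s['tcp_rot'][0,1])))
E
```

```text
[[ 514.6 -245.6   29.4]
 [ 493.1 -155.5   31.5]
 [ 581.9 -134.2   32.7]
 [ 603.4 -223.2   31.5]
 [ 524.1 -227.3   32.3]
 [ 509.6 -162.3   35.3]
 [ 572.5 -151.9   27.7]
 [ 590.8 -214.1   23.7]]
tri [ 548.3 -189.6] yaw 13.671974364061498 side 91.73959131855713
tri [ 549.2 -188.9] yaw 12.411670553535714 side 65.72642977274516
w2 [ 548.7 -189.6] yaw 13.47918640001734 side 92.32293519988418
w2 [ 549.4 -188.5] yaw 11.919863110286542 side 64.14578029263826
w3 [ 548.7 -190. ] yaw 13.333861771514847 side 91.71206639682806
w3 [ 548.1 -188.9] yaw 14.22878569383522 side 64.46229617025134
[508.11668817 -86.32573709 250.33632993] 70.76277145733566
```

The block is at (548.5, -189.5) with yaw 13.5°, which matches the jar's 14°. I'll go back over the jar and turn the fingers across its flats (y axis at 103.8°).

```bash
python3 -m inch '-4 50.5 0 0.096 85;-4 50.5 0 0.096 85;-4 50.5 0 0.096 85;-4 50.5 0 0.096 85;-4 50.5 0 0.096 85;-4 50.5 0 0.096 85;0 0 -35 0 85;0 0 -35 0 85;0 0 -30 0 85;0 0 0 0 85;0 0 0 0 85'
cat > st.py <<'E'
from h import *
s=robot.sense();r=s['tcp_rot'];print(s['eef_pos'].round(1),"yaw",np.degrees(np.arctan2(r[1,1],r[0,1])).round(2),"tilt",r[:2,2].round(4),"j",s['joint_positions'].round(2),"F",np.round(s['wrist_force'],1),"M",np.round(s['torque'],2),"op",round(s['opening']*85.4,1),"g",s['grasp_force'],"t",s['time_s'])
E
python3 st.py
```

```text
time_s: 4.68
eef_pos: [485.1, 216.3, 151.1]
tcp_rot: [[-0.972, -0.236, 0.002], [-0.236, 0.972, 0.001], [-0.002, 0.0, -1.0]]
wrist_force: [-0.6, -0.4, 0.7]
opening: 0.997
grasp_force: 0.0
[485.1 216.3 151.1] yaw 103.64 tilt [0.0017 0.0007] j [-0.7   0.29  0.24  1.94 -0.09  0.92  1.39] F [-0.6 -0.4  0.7] M [-0.   -0.05 -0.  ] op 85.1 g 0.0 t 4.675
```

```bash
python3 -m inch '-1 1 -30 0 85;0 0 -30 0 85;0 0 -25 0 85;0 0 -19 0 85;0 0 0 0 85;0 0 0 0 50;0 0 0 0 50;0 0 0 0 50;0 0 0 0 50;0 0 0 0 50' 50 | tail -1;python3 st.py
```

```text
grasp_force: 53.1
[484.3 218.   47.8] yaw 103.71 tilt [0.003  0.0016] j [-0.67  0.44  0.21  2.01 -0.14  0.7   1.43] F [-0.9 -0.8  6.9] M [-0.25  0.11 -0.02] op 55.7 g 53.09710443019867 t 5.925
```

```bash
python3 -m inch '0 0 15 0 50;0 0 30 0 50;0 0 40 0 50;0 0 35 0 50;0 0 10 0 50;0 0 0 0 50'|tail -1; python3 st.py;  python3 -m inch '4 -26 0 0 50;7 -45 0 0 50;7 -45 0 0 50;7 -45 0 0 50;7 -45 0 0 50;7 -45 0 0 50;7 -45 0 0 50;7 -45 0 0 50;7 -45 0 0 50;4 -21 0 0 50;0 0 0 0 50;0 0 0 0 50'|tail -1; python3 st.py
```

```text
grasp_force: 53.2
[482.4 217.5 176. ] yaw 103.72 tilt [-0.0001  0.0003] j [-0.71  0.26  0.24  1.92 -0.08  0.97  1.38] F [-0.1 -0.8 -4.6] M [-0.06 -0.02  0.02] op 55.5 g 53.2392543554306 t 6.675
grasp_force: 53.3
[ 545.9 -187.9  174.4] yaw 103.77 tilt [-0.0032  0.0017] j [-0.09  0.37  0.44  1.81 -0.18  1.01  2.23] F [ 0.7 -0.2 -4.3] M [ 0.04 -0.01 -0.1 ] op 55.1 g 53.29154670238495 t 8.175
```

```bash
python3 -m inch '2.5 -1.5 -30 0 50;0 0 -30 0 50;0 0 -25 0 50;0 0 0 0 50;0 0 0 0 50'|tail -1; python3 st.py; python3 - <<'E'
from h import *
a=optics.get_image("scene")[:,:,::-1];b=optics.get_image("side")[:,:,::-1]
X=[[548.5,-189.5,z] for z in (30,60,125)];q=proj(P("scene"),X)[0].astype(int);r=proj(P("side"),X)[0].astype(int)
w=optics.get_image("wrist")[:,:,::-1]
f=lambda i,c:cv2.resize(i[max(c[1]-75,0):c[1]+35,c[0]-55:c[0]+55],(396,396),interpolation=3)
cv2.imwrite("pics/pl.png",np.hstack([f(a,q),f(b,r)]));cv2.imwrite("pics/w4.png",w)
E
```

```text
grasp_force: 53.3
[ 550.  -190.3   91.8] yaw 103.79 tilt [0.0011 0.0001] j [-0.06  0.48  0.41  1.87 -0.25  0.85  2.29] F [-0.2 -1.  -4.3] M [-0.06 -0.03 -0.04] op 55.3 g 53.29880654811859 t 8.8
```

View pics/pl.png

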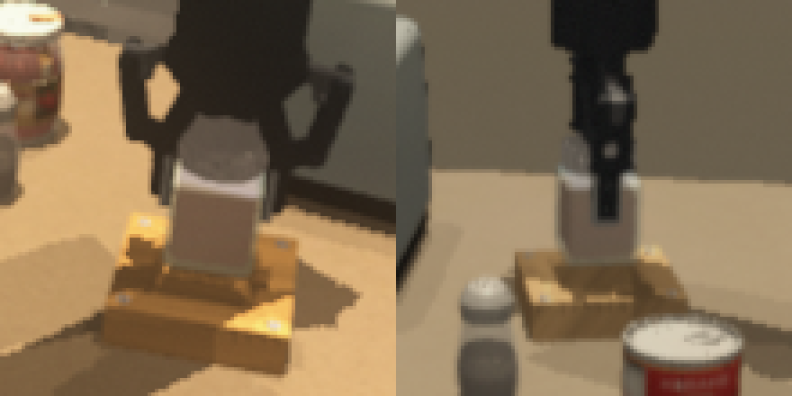

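The jar hangs upright over the recess. In the scene half it is at (217,225) above the block's opening, and in the side half at (598,215). I'll centre the remaining 1.5 mm and lower gently.

```bash
python3 -m inch '-1.5 0.8 -5 0 50;0 0 -5 0 50;0 0 0 0 50;0 0 0 0 50'|tail -1; python3 st.py;python3 -m inch '0 0 -3 0 50;0 0 -3 0 50;0 0 -3 0 50;0 0 -3 0 50;0 0 0 0 50'|tail -1; python3 st.py
```

```text
grasp_force: 53.4
[ 547.8 -190.3   81. ] yaw 103.7 tilt [-0.0001  0.0001] j [-0.05  0.49  0.4   1.88 -0.25  0.83  2.29] F [ 0.7 -0.7 -4.5] M [-0.02 -0.05  0.02] op 55.6 g 53.35558891296387 t 9.45
grasp_force: 53.4
[ 547.5 -190.1   68.7] yaw 103.71 tilt [-0.0007  0.0003] j [-0.05  0.51  0.39  1.88 -0.26  0.8   2.3 ] F [-1.4  0.3 -4.2] M [0.01 0.   0.03] op 55.4 g 53.35776507854462 t 10.075
```

```bash
python3 -m inch '0.5 0 -4 0 50;0 0 -4 0 50;0 0 -3 0 50;0 0 -1 0 50;0 0 0 0 50'|tail -1; python3 st.py
```

```text
grasp_force: 53.4
[ 548.3 -190.2   57. ] yaw 103.71 tilt [-0.0001  0.0001] j [-0.04  0.52  0.39  1.89 -0.27  0.78  2.31] F [ 0.6 -0.2 -2.8] M [-0.01 -0.03 -0.01] op 55.2 g 53.35777401924133 t 10.7
```

```bash
python3 -m inch '0 0 -1 0 50;0 0 -1 0 50;0 0 0 0 50'|tail -1; python3 st.py
```

```text
grasp_force: 54.4
[ 548.4 -190.3   55.9] yaw 103.71 tilt [0.0003 0.0004] j [-0.04  0.53  0.39  1.89 -0.27  0.78  2.31] F [-2.3  0.3  4.9] M [0.18 0.53 0.08] op 55.6 g 54.36264753341675 t 11.075
```

It's seated: the TCP is at 55.9 with floor contact. Now I'll release, rise to the cap and grip it.

```bash
python3 -m inch '0 0 1 0 85;0 0 0 0 85;0 0 0 0 85;0 0 0 0 85;0 0 0 0 85;0 0 20 0 85;0 0 20 0 85;0 0 0 0 85;0 0 0 0 85'|tail -1; python3 st.py; python3 - <<'E'
from h import *
np.save("w5P.npy",P("wrist"));cv2.imwrite("pics/w5.png",optics.get_image("wrist")[:,:,::-1])
a=optics.get_image("scene")[:,:,::-1];b=optics.get_image("side")[:,:,::-1]
X=[[548.5,-189.5,60]];q=proj(P("scene"),X)[0].astype(int);r=proj(P("side"),X)[0].astype(int)
f=lambda i,c:cv2.resize(i[max(c[1]-45,0):c[1]+45,c[0]-45:c[0]+45],(396,396),interpolation=3)
cv2.imwrite("pics/pl2.png",np.hstack([f(a,q),f(b,r)]))
E
```

```text
grasp_force: 0.0
[ 547.8 -189.9   95.4] yaw 103.71 tilt [-0.001   0.0005] j [-0.06  0.47  0.41  1.87 -0.24  0.85  2.28] F [ 0.2  0.4 -0.6] M [-0.01  0.04  0.01] op 84.8 g 0.0 t 12.2
```

View pics/pl2.png

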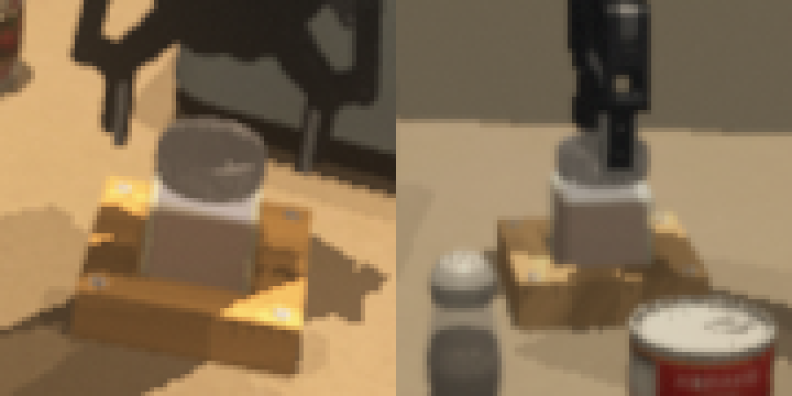

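The jar sits down in the recess, upright (scene half 205,215; side half 602,210), and the fingers stand beside the cap. I'll grip it and twist.

```bash
python3 -m inch '0 0 0 0 45;0 0 0 0 45;0 0 0 0 45;0 0 0 0 45;0 0 0 0 45' 80|tail -1; python3 st.py; python3 -m inch '0 0 0 0.1 45;0 0 0 0.12 45;0 0 0 0.12 45;0 0 0 0 45'|tail -1; python3 st.py
```

```text
grasp_force: 83.5
[ 548.6 -190.5   96.5] yaw 103.71 tilt [ 0.0008 -0.0003] j [-0.06  0.47  0.41  1.87 -0.24  0.86  2.28] F [-0.7 -0.2  5. ] M [-0.08  0.15 -0.02] op 51.7 g 83.46967488527298 t 12.975
grasp_force: 83.5
[ 548.8 -190.5   96.5] yaw 123.07 tilt [0.0015 0.    ] j [ 0.    0.46  0.33  1.86 -0.19  0.85  2.58] F [ 0.1 -0.4  4.9] M [-0.1  -0.03 -0.17] op 51.4 g 83.50512117147446 t 13.475
```

The twist raises j7 (2.58, limit 2.94), so I'll regrasp: open, turn back 1.7 rad, grip again.

```bash
python3 -m inch '0 0 0 0 85;0 0 0 0 85;0 0 0 0 85;0 0 0 0 85;0 0 0 -0.1 85;0 0 0 -0.17 85;0 0 0 -0.17 85;0 0 0 -0.17 85;0 0 0 -0.17 85;0 0 0 -0.17 85;0 0 0 -0.17 85;0 0 0 -0.17 85'|tail -1; python3 -m inch '0 0 0 -0.17 85;0 0 0 -0.17 85;0 0 0 -0.07 85;0 0 0 0 85;0 0 0 0 85'|tail -1; python3 st.py
```

```text
grasp_force: 0.0
grasp_force: 0.0
[ 548.3 -190.1   96. ] yaw 25.85 tilt [0.0001 0.0002] j [-0.3   0.55  0.74  1.87 -0.47  0.9   1.12] F [-0.1 -0.1 -0.6] M [0.01 0.02 0.01] op 85.0 g 0.0 t 15.6
```

```bash
python3 -m inch '0 0 0 0 45;0 0 0 0 45;0 0 0 0 45;0 0 0 0 45;0 0 0 0 45' 80|tail -1; python3 st.py; for i in 1; do python3 -m inch '0 0 0 0.1 45;0 0 0 0.1 45;0 0 0 0.1 45'|tail -1; done; python3 st.py; python3 -m inch '0 0 0 0.1 45;0 0 0 0.1 45;0 0 0 0.1 45'|tail -1; python3 st.py
```

```text
grasp_force: 82.6
[ 548.9 -190.2   96.8] yaw 25.79 tilt [0.0015 0.0003] j [-0.3   0.55  0.74  1.87 -0.47  0.9   1.12] F [-0.5  0.8  5.2] M [0.26 0.1  0.02] op 51.2 g 82.62421599385561 t 16.225
grasp_force: 82.3
[ 549.1 -190.3   96.8] yaw 43.06 tilt [0.0023 0.0004] j [-0.25  0.53  0.67  1.87 -0.42  0.88  1.38] F [-0.5  0.9  5.2] M [ 0.19 -0.11 -0.4 ] op 51.3 g 82.25188825686928 t 16.6
grasp_force: 82.2
[ 549.2 -190.3   96.8] yaw 60.24 tilt [0.0023 0.0005] j [-0.19  0.51  0.59  1.87 -0.36  0.87  1.63] F [-0.1  1.   3.3] M [ 0.28 -0.12 -0.44] op 50.8 g 82.23748410731787 t 16.975
```

The moment is a steady 0.4 N m, so the ring is turning with the cap. Continuing.

```bash
python3 -m inch '0 0 0 0.1 45;0 0 0 0.1 45;0 0 0 0.1 45;0 0 0 0.1 45;0 0 0 0.1 45;0 0 0 0.1 45;0 0 0 0.1 45;0 0 0 0 45;0 0 0 0 45'|tail -1; python3 st.py;  python3 -m inch '0 0 2 0 45;0 0 2 0 45;0 0 1 0 45;0 0 0 0 45'|tail -1; python3 st.py
```

```text
grasp_force: 82.8
[ 549.1 -190.2   96.8] yaw 100.14 tilt [0.0019 0.0003] j [-0.07  0.47  0.42  1.86 -0.25  0.86  2.23] F [0.7 1.1 6.2] M [ 0.38 -0.04 -0.19] op 50.9 g 82.7613757486688 t 18.1
grasp_force: 84.5
[ 548.3 -190.3  101.2] yaw 100.28 tilt [-0.0001  0.    ] j [-0.07  0.46  0.42  1.86 -0.24  0.87  2.22] F [ 0.4 -0.1 -1.2] M [ 0.01 -0.21 -0.03] op 50.6 g 84.53134366543964 t 18.6
```

```bash
python3 -m inch '0 0 6 0 45;0 0 10 0 45;0 0 10 0 45;0 0 8 0 45;0 0 4 0 45;0 0 0 0 45;0 0 0 0 45;0 0 0 0 45'|tail -1; python3 st.py; python3 - <<'E'
from h import *
a=optics.get_image("scene")[:,:,::-1];b=optics.get_image("side")[:,:,::-1]
X=[[548.5,-189.5,75]];q=proj(P("scene"),X)[0].astype(int);r=proj(P("side"),X)[0].astype(int)
f=lambda i,c:cv2.resize(i[max(c[1]-50,0):c[1]+50,c[0]-50:c[0]+50],(396,396),interpolation=3)
cv2.imwrite("pics/end.png",np.hstack([f(a,q),f(b,r)]))
E
```

```text
grasp_force: 84.6
[ 548.  -190.1  138.7] yaw 100.27 tilt [-0.0008  0.0002] j [-0.09  0.42  0.44  1.83 -0.22  0.94  2.2 ] F [-0.1 -0.5 -0.4] M [-0.01  0.01  0.01] op 50.9 g 84.57409491820727 t 19.6
```

View pics/end.png

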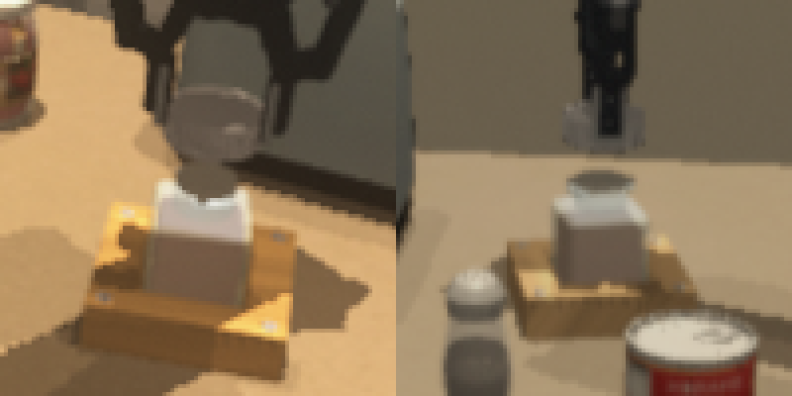

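The cap is held level above the open jar (scene half 213,122; side half 603,125). The jar is still seated in the block (200,245 and 600,240). Handing in.

```bash
python3 -c "from bench import ticket; print(ticket.sign_off())"
```

```text
the job is handed in; nothing more can be done
None
```

The job is handed in at about 20 s on the robot's clock: the jar is seated in the block, its cap twisted free and held level about 4 cm above the mouth; the sign-off gave no verdict.

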